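# Put the reagent bottles away in the bottle crate

## Task

Put away the two tall amber reagent bottles that stand on the lab bench: set each one upright in an empty cell of the blue three-cell bottle crate, one bottle per cell, standing on the crate's floor. They are glass, so put them down rather than letting them fall, and leave the bottle that is already in the crate standing in its cell.

Things in the scene. Friction and masses are not known exactly. Their poses are not given: they have to be found in the camera images.
- bottle_a: First tall amber glass reagent bottle, white label and white screw cap, upright on the bench. Round, 135 mm tall: body 56 mm in diameter up to 78 mm, shoulder and neck above, then the cylindrical cap, 36 mm in diameter, from 107 to 135 mm. 0.15 to 0.31 kg. Held by the cap, the fingers stay above the crate's walls. Origin: centre of its underside; z up
- bottle_b: Second tall amber glass reagent bottle, white label and white screw cap, upright on the bench. Round, 135 mm tall: body 56 mm in diameter up to 78 mm, shoulder and neck above, then the cylindrical cap, 36 mm in diameter, from 107 to 135 mm. 0.15 to 0.31 kg. Held by the cap, the fingers stay above the crate's walls. Origin: centre of its underside; z up. Either bottle may go in either empty cell
- stored_bottle: A third bottle, same kind and size, already standing in the cell at the crate's +x end. Origin: centre of its underside; z up. (On the bench, a squat wider jar of the same glass, 70 mm tall, a beaker and a stopwatch are not part of the job.)
- crate: Light blue open plastic crate, fixed, at any yaw: 282 mm long (x), 98 wide (y), 60 high; walls, dividers and floor 6 mm thick. One row of three cells, 86 by 86 mm inside, centred at x = -92, 0 and +92 mm, y = 0; the one at +92 is taken, the other two are empty. Origin: centre of its underside, on the bench; z up; cell floors 6 mm above it
Not all that is in view belongs to the job. What is shaped like the bottle_b but pink or yellow is not meant. Leave any purple look-alike of the stored_bottle alone.

How it is judged:
By the outcome, as a careful person would: the job done as asked, in the order asked, and still so for the second after the job is handed in, with the robot touching nothing.
It also fails if it takes over 56 s, if anything falls off the work surface, if the arm or the gripper's body presses on something with over 40 N, if the wrist force passes 120 N, or if a joint passes its speed limit or range.

## Robot

A 6-joint arm with a two-finger parallel gripper is mounted at the origin on the work surface. World frame = base frame: x ahead of the robot, y to its left, z up, the work surface at z = 0. Lengths are in mm, angles in rad, forces in N, time in s.
With the tool pointing down it reaches from about 350 to 975 mm from the base axis. Payload 17.4 kg.
Tool frame: the origin (TCP) lies midway between the tips of the shut fingers; the grasp point (between the pads) lies arm.hold_point_z behind it (arm.hold_point_z is the distance from the TCP to the grasp point, in mm); y points along the fingers, z is the direction in which the jaws open and shut, and the axes are right-handed (so a half turn about y gives the same grasp; the last joint's range is limited). The gripper opens to 85 mm and grips with 20 to 120 N. Pads are 22 mm wide; open, the fingers measure 114 mm over their backs; the gripper's body (76 mm by 85 mm) begins 54 mm behind the grasp point. The pads swing forward as they close: fully open they stand 13 mm farther back than shut.
Start: joints at [-1.181, 0.116, 1.442, -0, 1.584, -0.038], TCP at [280.029, -614.179, 231.303] pointing down, gripper open.
Joint ranges: [-2.83, 2.83], [-0.83, 2.19], [0.07, 2.5], [-1.14, 4.28], [0.01, 3], [-2.97, 2.97]. Speed limits (rad/s): [1.89, 1.89, 2.22, 3.14, 3.14, 3.14].

## Interface

Orientations are given as a unit quaternion [w, x, y, z].
In Python, from workcell import arm gives the robot as it stands.
- The arm moves only by the shell command python3 -m crank 'ROWS' [FORCE]. ROWS is JSON, a list that holds one entry, the list of rows, each a list of 5 numbers: the finger opening in m, from 0 to 0.0854, then the shift along the tool's x, y, z in m, then the turn about the tool's y in degrees. In form: [[[grip, x, y, z, roll], ...]]. A call has 1 to 5 rows; each row is the pose to reach, as a shift and turn from the pose commanded when the call began, along the tool's axes at that moment; what a row does not reach only later rows make up. A row lasts 1/8 s, in which the tool goes at most 62.5 mm and 10.7 degrees, less where a joint would pass 70% of its speed; a pose out of reach is approached as far as the arm can. A call with a gripper value outside its range is refused whole. The fingers move at their own pace and stop on an object; FORCE is the grip in N (left out, the last holds). Time passes only in rows, so rows that repeat a pose let the fingers close. It gives the time, the measured TCP pose, the force and the opening at its end, in the units of the state.
- arm.sense(): the state, without advancing time (a new reading comes with each control period).
- arm.read_camera(name): name is "scene" or "top" or "wrist"; returns a dict with "frame" (420x560x3 uint8, red, green, blue), "intrinsics" (3x3 intrinsics, pixels), "R" (3x3) and "t" (3): a world point X has camera coordinates R X + t; the wrist camera has in their place "mount" (4x4, takes a point from camera to tool coordinates, whose origin is the TCP and whose axes are the tool frame's). Camera axes: x right, y down, z forward; pixel columns grow to the right and rows downward; lengths in mm; the calibration is good to about 2 mm. The wrist camera is an equidistant fisheye: a pixel r from the principal point sees the ray r / f radians off the axis. A picture is of the moment at which its call begins: read the wrist's pose just before it. There is no depth.
- arm.finish_job(): hands the job in, once; it reports no verdict.
The state is a dict: "clock": time; "qpos": joint angles; "joint_vel": joint speeds; "joint_efforts": joint torques, N m; "position": TCP position; "orientation": TCP orientation; "force": force on the tool from outside, world axes, zero at the start; "torque": the same for the moment, N m; "opening": finger opening in mm.
Only numpy, scipy, OpenCV 4.12 (cv2) and the standard library are available. Lean on these libraries where they do the work, as an engineer would, in place of code of your own. Each camera call takes 0.05 s, during which the arm holds its last target.

## Working session

There is one attempt and no reset: what is moved stays moved. The work goes in short steps, Python scripts to look and compute and a shell command to move; the robot and the scene stay as the last step left them, time stands still between calls to the robot, and variables do not carry over. Pictures are saved under pics/ and viewed, and the job is handed in when it is done.

```bash
ls; mkdir -p pics
python3 - <<'E'
from workcell import arm
import cv2
print(arm.sense(), arm.hold_point_z)
for n in ["scene","top","wrist"]:
    r=arm.read_camera(n)
    cv2.imwrite(f"pics/{n}0.png",r["frame"][:,:,::-1])
    print(n,{k:v for k,v in r.items() if k!="frame"})
E
```

```text
pics
{'clock': 0.0, 'qpos': array([-1.18079652e+00,  1.16477466e-01,  1.44229263e+00,  2.24426954e-05,
        1.58398017e+00, -3.78479301e-02]), 'joint_vel': array([ 0.0016939 , -0.00188176,  0.00056094, -0.00054044,  0.00042491,
       -0.00064469]), 'joint_efforts': array([-3.53081205e-04, -7.31998014e+01, -6.32485056e+01, -2.87291914e-05,
        6.39701830e-03,  1.90637991e-05]), 'position': array([ 279.96063984, -613.98966847,  230.55091955]), 'orientation': array([ 0.1500521 , -0.15017986,  0.69139278, -0.6905841 ]), 'force': array([-0.36705361,  0.04856037,  0.11798171]), 'torque': array([ 0.03487299, -0.0243821 , -0.04182146]), 'opening': 85.1700768400359} 18.700000000000003
scene {'intrinsics': array([[410.64298482,   0.        , 284.51465205],
       [  0.        , 410.64298482, 215.45848041],
       [  0.        ,   0.        ,   1.        ]]), 'R': array([[-0.49993811,  0.86591598, -0.01585535],
       [ 0.53730133,  0.29574959, -0.78983508],
       [-0.67924161, -0.40338776, -0.6131143 ]]), 't': array([ 264.64874134, -276.30210837, 1484.46471806])}
top {'intrinsics': ar
[... 177 characters left out ...]
, -0.99992493,  0.00458839],
       [-0.9753025 , -0.01209386, -0.22054201],
       [ 0.22058095, -0.00196935, -0.97536668]]), 't': array([ 44.39294466, 572.79064648, 916.81835958])}
wrist {'intrinsics': array([[325.1922621,   0.       , 279.0049716],
       [  0.       , 325.1922621, 209.5695904],
       [  0.       ,   0.       ,   1.       ]]), 'mount': array([[-1.07822927e-03,  9.57263545e-01,  2.89215047e-01,
        -7.41298143e+01],
       [-1.41450187e-03, -2.89216386e-01,  9.57262702e-01,
        -1.43392304e+02],
       [ 9.99998418e-01,  6.23053442e-04,  1.66589265e-03,
         6.57627716e-01],
       [ 0.00000000e+00,  0.00000000e+00,  0.00000000e+00,
         1.00000000e+00]])}
```

View pics/scene0.png

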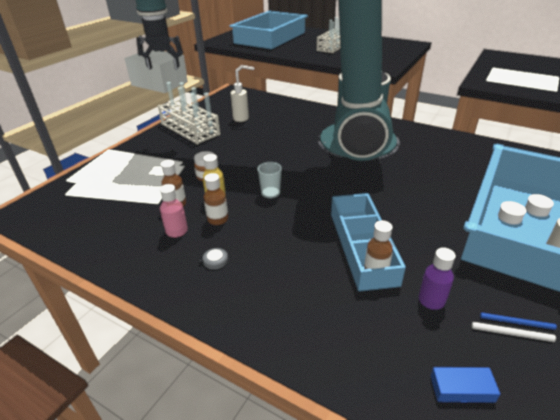

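View pics/top0.png

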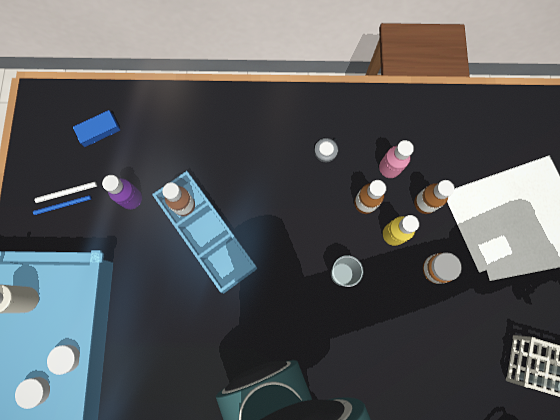

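View pics/wrist0.png

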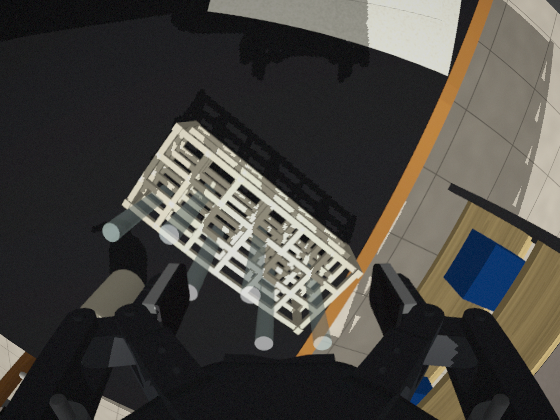

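The top view shows the two amber bottles with caps at about (377,189) and (444,189). A pink look-alike stands at (405,149) and a yellow one at (410,224). The crate's stored bottle is at about (173,191), with empty cells near (203,228) and (224,263). In the scene view the amber caps are at about (212,183) and (168,168).

Run:
```python
import cv2
a=cv2.imread('pics/top0.png');b=cv2.imread('pics/scene0.png')
x=cv2.resize(a[130:290,310:480],None,fx=3.5,fy=3.5,interpolation=cv2.INTER_CUBIC);cv2.imwrite('pics/c1.png',x)
x=cv2.resize(b[140:280,140:300],None,fx=4,fy=4,interpolation=cv2.INTER_CUBIC);cv2.imwrite('pics/c2.png',x)
x=cv2.resize(a[160:300,140:270],None,fx=4,fy=4,interpolation=cv2.INTER_CUBIC);
y=cv2.resize(b[180:300,320:420],None,fx=4,fy=4,interpolation=cv2.INTER_CUBIC);cv2.imwrite('pics/c3.png',x);cv2.imwrite('pics/c4.png',y)
```

```text
(no output)
```

View pics/c1.png

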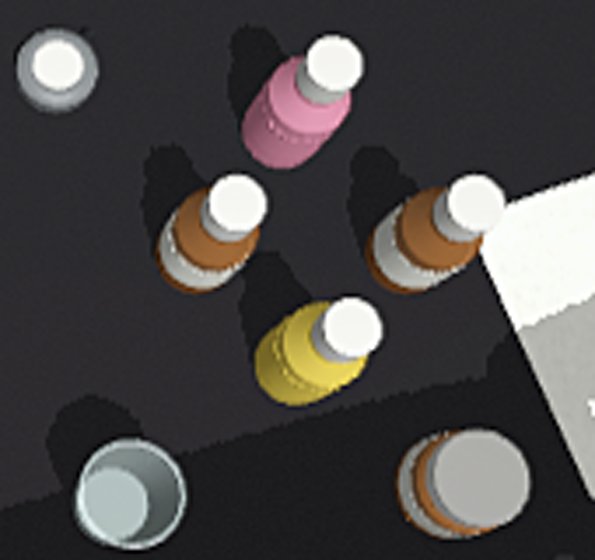

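View pics/c2.png

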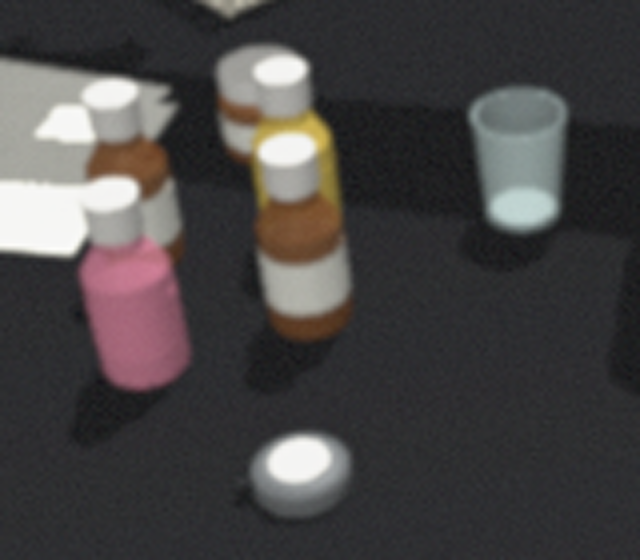

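View pics/c3.png

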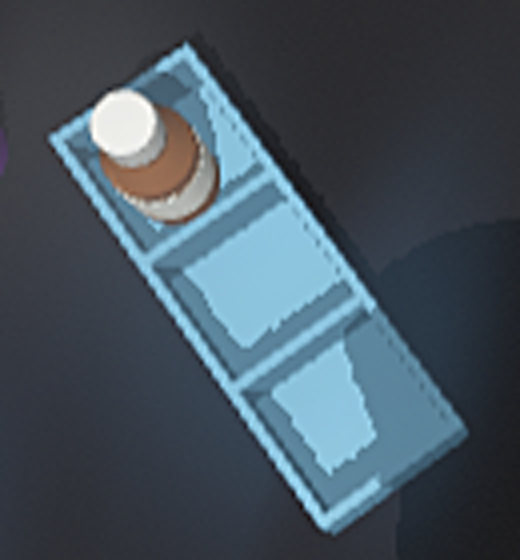

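View pics/c4.png

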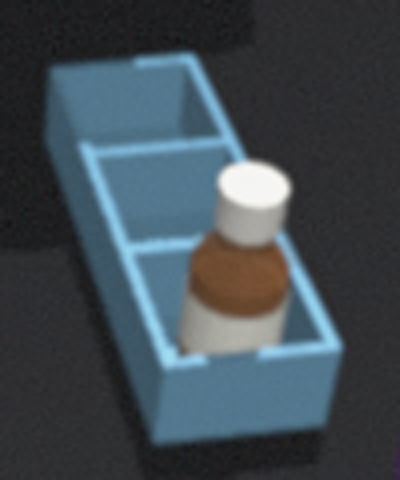

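The crops show all the cap tops as clean bright ellipses. The crate's four rim corners are clear in both views.

```bash
cat > h.py <<'E'
import numpy as np, cv2
from scipy.spatial.transform import Rotation as Rot
def ray(c,uv):
    d=c["R"].T@np.linalg.inv(c["intrinsics"])@np.array([*uv,1.]); return -c["R"].T@c["t"], d/np.linalg.norm(d)
def plane(c,uv,z):
    o,d=ray(c,uv); return o+d*(z-o[2])/d[2]
def tri(rs):
    A=np.zeros((3,3));b=np.zeros(3)
    for o,d in rs:
        P=np.eye(3)-np.outer(d,d);A+=P;b+=P@o
    x=np.linalg.solve(A,b); return x,[round(float(np.linalg.norm((np.eye(3)-np.outer(d,d))@(x-o))),1) for o,d in rs]
def bright(im,lo,win):
    x0,y0,x1,y1=win; g=im[y0:y1,x0:x1].min(2)
    m=(g>lo).astype('uint8'); n,l,s,c=cv2.connectedComponentsWithStats(m)
    return [(np.round(c[i]+[x0,y0],1),s[i][2:5]) for i in range(1,n) if s[i][4]>25]
E
python3 - <<'E'
from workcell import arm
from h import *
T=arm.read_camera("top");S=arm.read_camera("scene")
for k in bright(T["frame"],225,(310,130,480,290))+bright(T["frame"],225,(155,170,200,220)):print("T",k)
for k in bright(S["frame"],225,(140,140,300,280))+bright(S["frame"],225,(370,215,400,250)):print("S",k)
E
```

```text
T (array([405.1, 147.9]), array([ 15,  15, 175], dtype=int32))
T (array([326.1, 148.1]), array([ 14,  13, 142], dtype=int32))
T (array([377.4, 187.9]), array([ 16,  15, 188], dtype=int32))
T (array([462.1, 199.6]), array([  42,   44, 1176], dtype=int32))
T (array([410.3, 223.4]), array([ 16,  16, 195], dtype=int32))
T (array([170.1, 190.4]), array([ 16,  16, 183], dtype=int32))
S (array([209.5, 157.3]), array([12,  6, 55], dtype=int32))
S (array([166.9, 163. ]), array([13,  7, 60], dtype=int32))
S (array([156.6, 170.8]), array([13,  8, 80], dtype=int32))
S (array([211.3, 177. ]), array([13,  7, 71], dtype=int32))
S (array([152.9, 192.8]), array([ 34,  18, 401], dtype=int32))
S (array([214.3, 254.5]), array([ 14,  10, 112], dtype=int32))
S (array([382.8, 225.8]), array([ 17,  10, 123], dtype=int32))
```

Run:
```python
from workcell import arm
from h import *
T=arm.read_camera("top");S=arm.read_camera("scene")
np.set_printoptions(precision=1,suppress=True)
for n,a,b in [("A",(377.4,187.9),(211.3,177.2)),("B",(445.4,187.9),(167.2,163.3)),("pink",(405.1,147.9),(167.5,188)),("yel",(410.3,223.4),(209.5,157.5)),("sto",(170.1,190.4),(382.8,225.8))]:
    print(n,*tri([ray(T,a),ray(S,b)]),plane(T,a,135),plane(S,b,135))
ct=[(152.5,193.7),(186.5,170.7),(256.5,267.7),(221.2,290)]
cs=[(361.2,270.3),(405,266.7),(368.5,193.9),(332.3,197)]
P=[]
for a,b in zip(ct,cs):
    x,e=tri([ray(T,a),ray(S,b)]);P.append(x);print("cr",x,e,plane(T,a,60),plane(S,b,60))
Q=np.array([plane(T,a,60)[:2] for a in ct]);Q2=np.array([plane(S,b,60)[:2] for b in cs])
for q in (np.array(P)[:,:2],Q,Q2):
    d=(q[0]+q[1]-q[2]-q[3])/2;c=q.mean(0);u=d/np.linalg.norm(d)
    print("c",c,"len",np.linalg.norm(d),"w",np.linalg.norm(q[0]-q[1]),np.linalg.norm(q[2]-q[3]),"yaw",np.arctan2(u[1],u[0]),"cells",c,c-92*u,c+92*u)
print(arm.sense()["clock"])
R=Rot.from_quat(np.roll(arm.sense()["orientation"],-1)).as_matrix();print(R)
```

```text
A [ 616.  -164.3  131.8] [0.3, 0.3] [ 615.3 -163.8  135. ] [ 619.8 -160.6  135. ]
B [ 617.8 -313.4  131.9] [0.5, 0.5] [ 617.1 -312.5  135. ] [ 621.5 -308.5  135. ]
pink [ 708.9 -228.9  133. ] [1.3, 1.3] [ 708.9 -229.4  135. ] [ 710.9 -225.   135. ]
yel [ 537.6 -232.   131.5] [0.3, 0.3] [ 537.  -231.2  135. ] [ 542.3 -227.4  135. ]
sto [602.6 286.6 139.6] [0.1, 0.1] [603.9 287.9 135. ] [597.1 285.1 135. ]
cr [636.  308.9  50.7] [45.3, 45.3] [616.3 348.7  60. ] [671.2 273.1  60. ]
cr [656.7 312.2  81.8] [45.8, 45.8] [674.1 272.   60. ] [615.2 351.5  60. ]
cr [430.  144.8  75.1] [47.9, 47.9] [445.6  99.8  60. ] [393.2 183.8  60. ]
cr [415.3 137.8  51.1] [45.5, 45.5] [394.9 177.7  60. ] [453.  104.6  60. ]
c [534.5 225.9] len 280.5032486276281 w 21.01683452333721 16.302399793421326 yaw 0.6475686185545348 cells [534.5 225.9] [461.1 170.4] [607.9 281.4]
c [532.7 224.6] len 282.9028929060313 w 95.97886144897849 92.95083674301034 yaw 0.6516424014608659 cells [532.7 224.6] [459.6 168.8] [605.9 280.4]
c [533.2 228.3] len 276.98043828499635 w 96.38555857878418 99.32647386884645 yaw 0.6523842509563341 cells [533.2 228.3] [460.  172.4] [606.3 284.1]
0.35
[[-0.9 -0.   0.4]
 [-0.4  0.  -0.9]
 [-0.  -1.  -0. ]]
```

```bash
cat >> h.py <<'E'
def shift(arm,target):
    s=arm.sense();R=Rot.from_quat(np.roll(s["orientation"],-1)).as_matrix()
    return R.T@(np.array(target)-s["position"])/1000
E
python3 - <<'E'
from workcell import arm
from h import *
np.set_printoptions(precision=4,suppress=True)
T=arm.read_camera("top");S=arm.read_camera("scene")
ct=[(152.5,193.7),(186.5,170.7),(256.5,267.7),(221.2,290)]
cs=[(405,266.7),(361.2,270.3),(332.3,197),(368.5,193.9)]
P=[]
for a,b in zip(ct,cs):
    x,e=tri([ray(T,a),ray(S,b)]);P.append(x);print("cr",x,e)
q=np.array(P);d=(q[0]+q[1]-q[2]-q[3])/2;c=q.mean(0);u=d/np.linalg.norm(d)
print(c,np.linalg.norm(d),np.arctan2(u[1],u[0]),"cell",c-92*u)
print(shift(arm,[616,-164,230]))
E
```

```text
cr [615.9035 350.1705  59.9251] [1.5, 1.5]
cr [673.2429 272.6508  61.6016] [1.0, 1.0]
cr [445.8557 100.7743  54.3019] [0.7, 0.7]
cr [393.8592 180.7662  59.3801] [3.1, 3.1]
[532.2153 226.0905  58.8022] 282.18913770000756 0.6494653307833483 cell [458.9529 170.4579  57.5234]
[-0.4925  0.0013 -0.2702]
```

```bash
python3 -m crank '[[[0.085,-0.05,0,-0.027,0],[0.085,-0.1,0,-0.054,0],[0.085,-0.15,0,-0.081,0],[0.085,-0.2,0,-0.108,0],[0.085,-0.25,0,-0.135,0]]]' 40
python3 - <<'E'
from workcell import arm
from h import *
print(shift(arm,[616,-164,230]),arm.sense()["joint_vel"])
E
```

```text
clock: 1.08
position: [452.3, -386.0, 231.5]
orientation: [-0.15, 0.15, -0.691, 0.691]
force: [1.2, 0.5, 0.4]
opening: 84.9
[-0.24101364  0.00148621 -0.13416789] [ 0.75359422 -0.10083947  0.09810227  0.00316799  0.00213108  0.74905784]
```

```bash
python3 -m crank '[[[0.085,-0.05,0,-0.027,0],[0.085,-0.1,0,-0.054,0],[0.085,-0.15,0,-0.081,0],[0.085,-0.2,0,-0.108,0],[0.085,-0.242,0,-0.135,0]]]'; python3 -m crank '[[[0.085,0,0,0,0],[0.085,0,0,0,0]]]'
python3 - <<'E'
from workcell import arm
from h import *
s=arm.sense()
print(shift(arm,[616,-164,230]),s["position"])
w=arm.read_camera("wrist")
cv2.imwrite("pics/w1.png",w["frame"][:,:,::-1])
E
```

```text
clock: 1.7
position: [616.7, -162.6, 231.3]
orientation: [-0.15, 0.15, -0.691, 0.691]
force: [1.4, -0.1, -0.1]
opening: 85.1
clock: 1.95
position: [615.5, -164.5, 231.2]
orientation: [-0.15, 0.15, -0.691, 0.691]
force: [0.2, -0.3, -0.2]
opening: 84.8
[-0.00066187  0.00123239 -0.00029495] [ 615.52070124 -164.54291246  231.23262951]
```

View pics/w1.png

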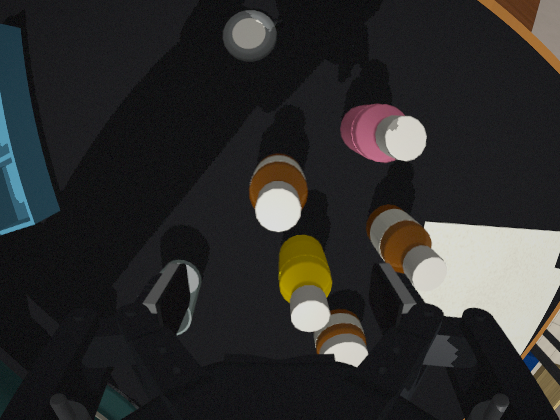

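The wrist view shows A's cap top at about (278,210), nearly on the camera's axis. I'll compute its position by ray.

```bash
cat >> h.py <<'E'
def wray(s,c,uv):
    K=c["intrinsics"];d=np.array(uv)-K[:2,2];r=np.hypot(*d);th=r/K[0,0]
    v=np.array([*(d/max(r,1e-9)*np.sin(th)),np.cos(th)])
    M=c["mount"];R=Rot.from_quat(np.roll(s["orientation"],-1)).as_matrix()
    return s["position"]+R@M[:3,3],R@M[:3,:3]@v
def wplane(s,c,uv,z):
    o,d=wray(s,c,uv);return o+d*(z-o[2])/d[2]
E
python3 - <<'E'
from workcell import arm
from h import *
T=arm.read_camera("top")
s=arm.sense();w=arm.read_camera("wrist")
for k in bright(w["frame"],195,(245,180,310,235))+bright(w["frame"],195,(405,240,450,295)):print(k)
for n,a,b in [("A",(278,210),(377.4,187.9)),("B",(430,268.5),(445.4,187.9))]:
    print(n,wplane(s,w,a,135),tri([wray(s,w,a),ray(T,b)]))
print(s["clock"])
E
```

```text
(array([276.9, 209. ]), array([  45,   43, 1459], dtype=int32))
(array([434.2, 271.3]), array([  38,   55, 1494], dtype=int32))
A [ 616.58489493 -165.04481831  135.        ] (array([ 615.96627557, -164.9094918 ,  132.33314522]), [0.5, 0.5])
B [ 623.10808559 -311.54663771  135.        ] (array([ 620.45722588, -317.29885431,  125.71879648]), [1.0, 1.0])
2.05
```

```bash
python3 -m crank '[[[0.085,0,0.04,0,0],[0.085,0,0.08,0,0],[0.085,0,0.11,0,0],[0.085,0,0.131,0,0],[0.085,0,0.131,0,0]]]' 40; python3 -m crank '[[[0.03,0,0,0,0],[0.03,0,0,0,0],[0.03,0,0,0,0],[0.03,0,0,0,0],[0.03,0,0,0,0]]]' 40
python3 - <<'E'
from workcell import arm
import cv2
print(arm.sense()["position"],arm.sense()["opening"])
cv2.imwrite("pics/w2.png",arm.read_camera("wrist")["frame"][:,:,::-1])
E
```

```text
clock: 2.72
position: [615.0, -164.7, 99.2]
orientation: [0.149, -0.15, 0.691, -0.691]
force: [0.6, -0.7, 0.4]
opening: 85.2
clock: 3.35
position: [616.1, -164.3, 101.4]
orientation: [-0.151, 0.15, -0.691, 0.691]
force: [-0.4, 1.9, 5.3]
opening: 35.1
[ 616.07244679 -164.3422128   101.39732697] 35.071032193574084
```

View pics/w2.png

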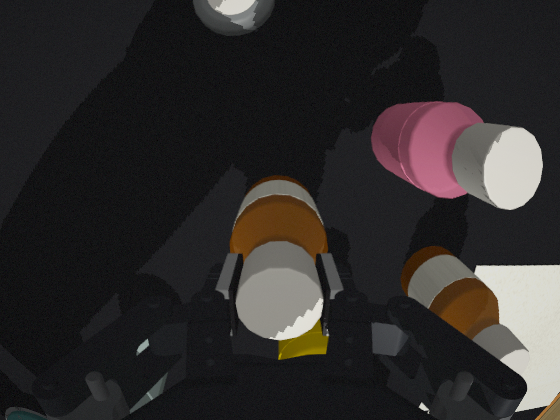

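The cap (at about (280,290)) is held between the pads, with an opening of 35 mm. Lifting.

```bash
python3 -m crank '[[[0.03,0,-0.02,0,0],[0.03,0,-0.05,0,0],[0.03,0,-0.09,0,0],[0.03,0,-0.13,0,0],[0.03,0,-0.15,0,0]]]'; python3 -m crank '[[[0.03,0,0,0,0],[0.03,0,0,0,0]]]'
python3 - <<'E'
from workcell import arm
from h import *
print(shift(arm,[532.5,226,250]),arm.sense()["force"])
E
```

```text
clock: 4.03
position: [616.0, -164.5, 253.7]
orientation: [-0.151, 0.149, -0.69, 0.692]
force: [0.1, -0.1, -2.3]
opening: 35.3
clock: 4.28
position: [615.3, -164.3, 248.4]
orientation: [0.149, -0.151, 0.691, -0.691]
force: [-0.8, -0.9, -3.7]
opening: 34.8
[-0.08657968 -0.00115038 -0.38947934] [-0.81307604 -0.854867   -3.70885758]
```

```bash
python3 -m crank '[[[0.03,-0.008,0,-0.036,0],[0.03,-0.018,0,-0.081,0],[0.03,-0.028,0,-0.126,0],[0.03,-0.038,0,-0.171,0],[0.03,-0.048,0,-0.216,0]]]'; python3 -m crank '[[[0.03,-0.01,0,-0.045,0],[0.03,-0.02,0,-0.09,0],[0.03,-0.03,0,-0.135,0],[0.03,-0.036,0,-0.162,0],[0.03,-0.0385,0,-0.1735,0]]]';python3 -m crank '[[[0.03,0,0,0,0],[0.03,0,0,0,0],[0.03,0,0,0,0]]]'
python3 - <<'E'
from workcell import arm
from h import *
s=arm.sense();print(shift(arm,[532.5,226,250]),s["force"],s["position"])
for n in ("wrist","top","scene"):cv2.imwrite(f"pics/{n}3.png",arm.read_camera(n)["frame"][:,:,::-1])
E
```

```text
clock: 4.9
position: [568.8, 53.4, 248.4]
orientation: [0.149, -0.151, 0.691, -0.691]
force: [0.9, 0.2, -2.4]
opening: 35.2
clock: 5.52
position: [532.0, 227.0, 248.6]
orientation: [-0.15, 0.151, -0.691, 0.691]
force: [-0.2, -1.0, -3.1]
opening: 34.8
clock: 5.9
position: [533.0, 225.0, 250.2]
orientation: [-0.15, 0.15, -0.691, 0.691]
force: [-0.1, 1.0, -2.1]
opening: 35.1
[ 9.41102654e-05  2.22658938e-04 -1.11309036e-03] [-0.10665198  0.96547294 -2.08414465] [533.04637136 225.02571187 250.22281131]
```

View pics/wrist3.png

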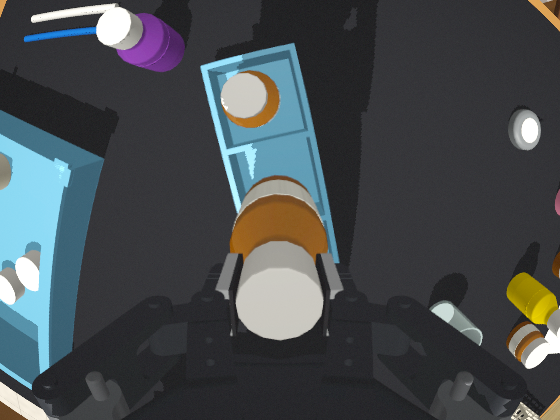

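View pics/scene3.png

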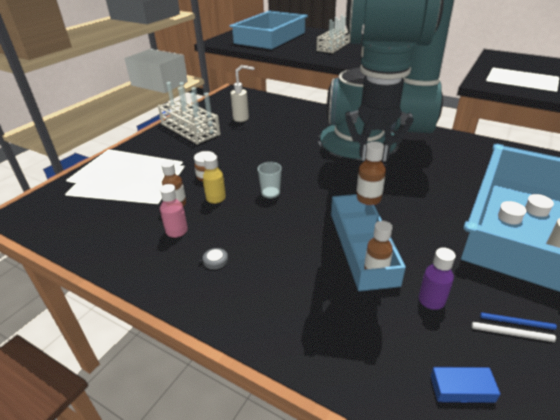

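The bottle hangs upright above the crate. In the wrist view the crate's far rim corners are at (203,66) and (295,44), and the first divider runs from (225,151) to (308,131). I'll check these by ray.

Run:
```python
from workcell import arm
from h import *
s=arm.sense();w=arm.read_camera("wrist")
a,b=wplane(s,w,(202.5,66),60),wplane(s,w,(294.5,44),60)
m,n=wplane(s,w,(225,151),60),wplane(s,w,(308,131),60)
print(a,b,m,n)
u=np.array([np.cos(.65),np.sin(.65),0])
print("centre via end",(a+b)/2-141*u,"via divider",(m+n)/2-46*u)
```

```text
[616.1870279  348.05014287  60.        ] [674.03138387 271.34206587  60.        ] [543.6288278  290.49002542  60.        ] [597.63006539 221.09441346  60.        ]
centre via end [532.86139029 224.36482116  60.        ] via divider [534.00959186 227.95364477  60.        ]
```

```bash
python3 -m crank '[[[0.03,0,0.025,-0.001,0],[0.03,0,0.06,-0.001,0],[0.03,0,0.095,-0.001,0],[0.03,0,0.12,-0.001,0],[0.03,0,0.13,-0.001,0]]]'; python3 -m crank '[[[0.03,0,0.002,0,0],[0.03,0,0.004,0,0],[0.03,0,0.006,0,0],[0.03,0,0.007,0,0],[0.03,0,0.007,0,0]]]'; python3 -m crank '[[[0.03,0,0.001,0,0],[0.03,0,0.002,0,0],[0.03,0,0.002,0,0]]]'
```

```text
clock: 6.72
position: [531.9, 226.5, 118.9]
orientation: [-0.149, 0.151, -0.691, 0.691]
force: [-0.9, -0.9, -1.9]
opening: 35.1
clock: 7.35
position: [532.4, 226.8, 113.4]
orientation: [-0.15, 0.15, -0.691, 0.691]
force: [0.0, -0.1, -2.2]
opening: 34.9
clock: 7.72
position: [532.3, 226.8, 111.2]
orientation: [-0.15, 0.15, -0.691, 0.691]
force: [-0.1, -0.4, -2.8]
opening: 35.3
```

```bash
python3 -m crank '[[[0.03,0,0.001,0,0],[0.03,0,0.002,0,0],[0.03,0,0.002,0,0]]]'; python3 -m crank '[[[0.03,0,0.001,0,0],[0.03,0,0.0015,0,0],[0.03,0,0.0015,0,0]]]'
```

```text
clock: 8.1
position: [532.3, 226.8, 109.2]
orientation: [0.15, -0.15, 0.691, -0.691]
force: [-0.1, -0.2, -3.0]
opening: 35.0
clock: 8.48
position: [532.4, 226.8, 107.7]
orientation: [0.15, -0.15, 0.691, -0.691]
force: [-0.0, 1.0, -2.6]
opening: 34.9
```

```bash
python3 -m crank '[[[0.03,0,0.001,0,0],[0.03,0,0.001,0,0],[0.03,0,0.001,0,0]]]'; python3 -m crank '[[[0.03,0,0.001,0,0],[0.03,0,0.001,0,0],[0.03,0,0.001,0,0]]]'
```

```text
clock: 8.85
position: [532.6, 227.0, 107.4]
orientation: [0.15, -0.15, 0.691, -0.691]
force: [-1.7, 1.2, 4.8]
opening: 35.0
clock: 9.22
position: [532.9, 227.1, 107.4]
orientation: [0.151, -0.149, 0.691, -0.691]
force: [-3.6, 0.4, 13.5]
opening: 35.2
```

The force went from -2.6 to +13.5 N, so the bottle is on the cell floor. I'll relieve the push, then open.

```bash
python3 -m crank '[[[0.03,0,-0.001,0,0],[0.045,0,-0.001,0,0],[0.065,0,-0.001,0,0],[0.07,0,-0.001,0,0],[0.07,0,-0.001,0,0]]]'
python3 - <<'E'
from workcell import arm
import cv2
cv2.imwrite("pics/w4.png",arm.read_camera("wrist")["frame"][:,:,::-1])
E
```

```text
clock: 9.85
position: [532.4, 226.8, 106.7]
orientation: [-0.15, 0.15, -0.691, 0.691]
force: [0.5, -0.1, 0.2]
opening: 70.2
```

View pics/w4.png

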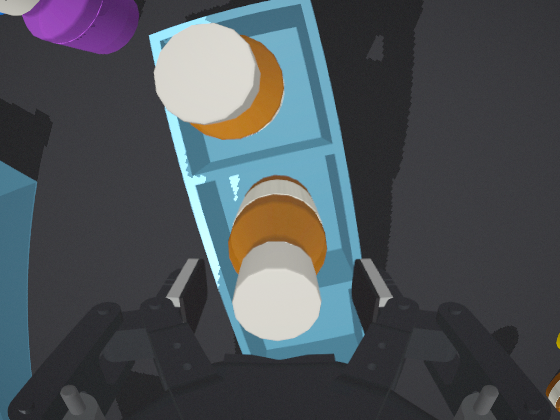

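The fingers are open clear of the cap at (277,290), and the bottle stands upright in the middle cell. Next I retract and go to B.

```bash
python3 -m crank '[[[0.075,0,-0.03,0,0],[0.085,0,-0.07,0,0],[0.085,0,-0.11,0,0],[0.085,0,-0.14,0,0],[0.085,0,-0.14,0,0]]]'
python3 - <<'E'
from workcell import arm
from h import *
print(shift(arm,[618.5,-314,231]))
E
```

```text
clock: 10.52
position: [533.0, 227.1, 249.4]
orientation: [0.151, -0.149, 0.691, -0.691]
force: [-0.6, 0.6, -0.7]
opening: 84.9
[0.14676834 0.01800207 0.52775883]
```

```bash
python3 -m crank '[[[0.085,0.01,0,0.036,0],[0.085,0.023,0.002,0.083,0],[0.085,0.038,0.005,0.137,0],[0.085,0.053,0.006,0.191,0],[0.085,0.068,0.006,0.245,0]]]'; python3 -m crank '[[[0.085,0.015,0,0.054,0],[0.085,0.03,0.004,0.108,0],[0.085,0.045,0.008,0.162,0],[0.085,0.06,0.01,0.216,0],[0.085,0.073,0.012,0.262,0]]]';python3 -m crank '[[[0.085,0.0058,0,0.0208,0],[0.085,0.0058,0,0.0208,0],[0.085,0.0058,0,0.0208,0]]]'
python3 - <<'E'
from workcell import arm
from h import *
s=arm.sense();w=arm.read_camera("wrist")
print(s["position"],shift(arm,[618.5,-314,231]))
for k in bright(w["frame"],195,(240,170,320,250)):print(k,wplane(s,w,k[0],135),wplane(s,w,k[0],133))
cv2.imwrite("pics/w5.png",w["frame"][:,:,::-1])
E
```

```text
clock: 11.15
position: [571.9, -26.1, 239.7]
orientation: [0.15, -0.15, 0.691, -0.691]
force: [1.1, -0.2, -0.4]
opening: 85.3
clock: 11.78
position: [614.2, -295.0, 227.3]
orientation: [0.15, -0.15, 0.691, -0.691]
force: [0.6, 1.3, -0.7]
opening: 84.8
clock: 12.15
position: [617.8, -313.3, 228.6]
orientation: [0.15, -0.15, 0.691, -0.691]
force: [-0.1, -0.5, 0.4]
opening: 84.9
[ 617.80140609 -313.30012527  228.61916462] [-0.00019734 -0.00209845  0.00106909]
(array([278.3, 211.7]), array([  44,   43, 1473], dtype=int32)) [ 618.7542415  -313.40732472  135.        ] [ 618.19073919 -313.66258784  133.        ]
(array([318.2, 241.6]), array([ 4, 21, 44], dtype=int32)) [ 609.35564377 -352.42323757  135.        ] [ 608.71283163 -353.00773551  133.        ]
```

View pics/w5.png

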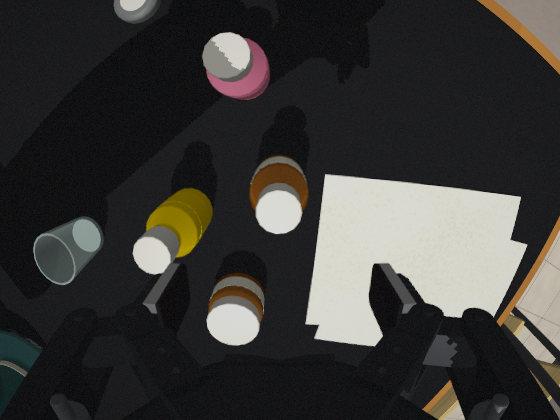

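B's cap is at (278,212), within 1 mm of the tool's axis. Descend and grip.

```bash
python3 -m crank '[[[0.085,0,0.04,0,0],[0.085,0,0.08,0,0],[0.085,0,0.11,0,0],[0.085,0,0.128,0,0],[0.085,0,0.128,0,0]]]'; python3 -m crank '[[[0.03,0,0,0,0],[0.03,0,0,0,0],[0.03,0,0,0,0],[0.03,0,0,0,0],[0.03,0,0,0,0]]]' 40; python3 -m crank '[[[0.03,0,-0.02,0,0],[0.03,0,-0.06,0,0],[0.03,0,-0.1,0,0],[0.03,0,-0.15,0,0],[0.03,0,-0.19,0,0]]]'; python3 -m crank '[[[0.03,0,0,0,0],[0.03,0,0,0,0]]]'
python3 - <<'E'
from workcell import arm
from h import *
s=arm.sense();w=arm.read_camera("wrist")
print(shift(arm,[459,170.3,290]))
cv2.imwrite("pics/w6.png",w["frame"][:,:,::-1])
E
```

```text
clock: 12.82
position: [617.6, -313.6, 100.1]
orientation: [0.15, -0.151, 0.691, -0.691]
force: [-0.5, -0.2, 0.0]
opening: 85.5
clock: 13.45
position: [618.1, -314.4, 101.9]
orientation: [-0.15, 0.15, -0.691, 0.691]
force: [-1.1, 2.6, 5.6]
opening: 35.1
clock: 14.08
position: [617.6, -314.3, 294.3]
orientation: [-0.151, 0.15, -0.691, 0.691]
force: [-0.8, -0.7, -2.5]
opening: 34.8
clock: 14.32
position: [617.5, -314.3, 290.3]
orientation: [0.15, -0.15, 0.691, -0.691]
force: [0.5, 0.5, -3.6]
opening: 34.8
[-5.67986156e-02  2.15194692e-04 -5.06586962e-01]
```

View pics/w6.png

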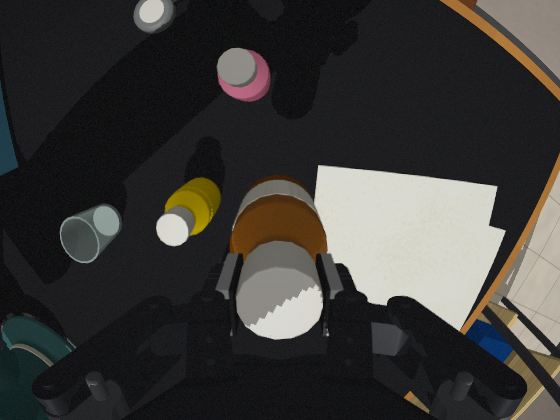

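Bottle B is held straight at (280,290) and is clear of the others. Move it to above the end cell.

```bash
python3 -m crank '[[[0.03,-0.004,0,-0.03,0],[0.03,-0.009,0,-0.075,0],[0.03,-0.015,0,-0.125,0],[0.03,-0.021,0,-0.175,0],[0.03,-0.026,0,-0.225,0]]]'; python3 -m crank '[[[0.03,-0.006,0,-0.05,0],[0.03,-0.011,0,-0.1,0],[0.03,-0.017,0,-0.15,0],[0.03,-0.023,0,-0.2,0],[0.03,-0.028,0,-0.245,0]]]';python3 -m crank '[[[0.03,-0.002,0,-0.025,0],[0.03,-0.0028,0,-0.0366,0],[0.03,-0.0028,0,-0.0366,0],[0.03,-0.0028,0,-0.0366,0]]]'
python3 - <<'E'
from workcell import arm
from h import *
s=arm.sense();w=arm.read_camera("wrist")
print(s["position"],shift(arm,[459,170.3,290]))
cv2.imwrite("pics/w7.png",w["frame"][:,:,::-1])
E
```

```text
clock: 15.0
position: [547.0, -97.4, 289.3]
orientation: [0.149, -0.151, 0.691, -0.691]
force: [0.9, 0.5, -2.1]
opening: 35.1
clock: 15.62
position: [470.8, 137.1, 289.6]
orientation: [0.15, -0.151, 0.691, -0.691]
force: [1.6, 0.4, -1.1]
opening: 35.0
clock: 16.12
position: [459.6, 169.4, 290.5]
orientation: [-0.15, 0.15, -0.691, 0.691]
force: [-0.3, 0.4, -1.8]
opening: 35.2
[459.57173287 169.39535687 290.52157153] [ 0.00013995  0.0005978  -0.00112474]
```

View pics/w7.png

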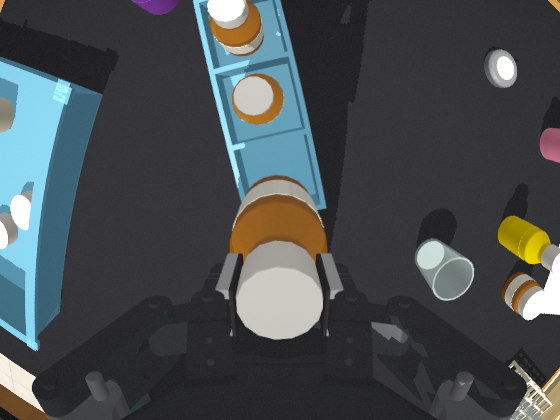

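A stands upright in the middle cell (cap at (254,96)), and B hangs over the end cell. Lower it.

```bash
python3 -m crank '[[[0.03,0,0.03,-0.001,0],[0.03,0,0.07,-0.001,0],[0.03,0,0.11,-0.001,0],[0.03,0,0.145,-0.001,0],[0.03,0,0.165,-0.001,0]]]'; python3 -m crank '[[[0.03,0,0.004,0,0],[0.03,0,0.008,0,0],[0.03,0,0.01,0,0],[0.03,0,0.011,0,0],[0.03,0,0.011,0,0]]]'; python3 -m crank '[[[0.03,0,0.001,0,0],[0.03,0,0.002,0,0],[0.03,0,0.003,0,0],[0.03,0,0.003,0,0]]]'
```

```text
clock: 16.8
position: [458.6, 170.3, 124.1]
orientation: [-0.149, 0.15, -0.691, 0.691]
force: [0.6, 0.0, -1.8]
opening: 34.9
clock: 17.42
position: [459.0, 171.1, 115.1]
orientation: [0.15, -0.15, 0.691, -0.691]
force: [0.7, -0.1, -2.4]
opening: 35.1
clock: 17.92
position: [458.8, 171.1, 111.7]
orientation: [-0.15, 0.15, -0.691, 0.691]
force: [0.8, 1.1, -2.1]
opening: 34.8
```

```bash
python3 -m crank '[[[0.03,0,0.001,0,0],[0.03,0,0.002,0,0],[0.03,0,0.0025,0,0],[0.03,0,0.0025,0,0]]]';  python3 -m crank '[[[0.03,0,0.001,0,0],[0.03,0,0.001,0,0],[0.03,0,0.001,0,0]]]'; python3 -m crank '[[[0.03,0,0.001,0,0],[0.03,0,0.001,0,0],[0.03,0,0.001,0,0]]]'
```

```text
clock: 18.42
position: [458.8, 171.1, 109.3]
orientation: [0.15, -0.15, 0.691, -0.691]
force: [0.3, -0.2, -1.9]
opening: 35.0
clock: 18.8
position: [458.8, 171.1, 108.3]
orientation: [0.15, -0.15, 0.691, -0.691]
force: [-0.0, -0.9, -2.4]
opening: 35.0
clock: 19.18
position: [459.1, 171.2, 107.9]
orientation: [0.15, -0.15, 0.691, -0.691]
force: [-1.6, 1.1, 5.3]
opening: 34.9
```

Contact at z 107.9, with +5.3 N. I'll release and retract.

```bash
python3 -m crank '[[[0.03,0,0,0,0],[0.045,0,0,0,0],[0.065,0,0,0,0],[0.07,0,0,0,0],[0.07,0,0,0,0]]]'; python3 -m crank '[[[0.075,0,-0.03,0,0],[0.08,0,-0.07,0,0],[0.08,0,-0.11,0,0],[0.08,0,-0.15,0,0],[0.08,0,-0.16,0,0]]]'; python3 -m crank '[[[0.08,0.04,0,0.01,0],[0.08,0.08,0,0.06,0],[0.08,0.08,0,0.12,0],[0.08,0.08,0,0.18,0],[0.08,0.08,0,0.24,0]]]'; python3 -m crank '[[[0.08,0,0,0,0],[0.08,0,0,0,0]]]'
python3 - <<'E'
from workcell import arm
from h import *
T=arm.read_camera("top");S=arm.read_camera("scene")
for n,c in (("top",T),("scene",S)): cv2.imwrite(f"pics/{n}8.png",c["frame"][:,:,::-1])
for k in bright(T["frame"],200,(140,165,270,290)):print("T",k)
for k in bright(S["frame"],200,(330,180,410,250)):print("S",k)
E
```

```text
clock: 19.8
position: [458.9, 171.1, 107.3]
orientation: [-0.15, 0.15, -0.691, 0.691]
force: [-0.6, -0.1, 0.1]
opening: 69.8
clock: 20.42
position: [459.4, 171.2, 270.0]
orientation: [0.151, -0.149, 0.691, -0.691]
force: [0.9, 0.2, -0.7]
opening: 80.1
clock: 21.05
position: [485.9, -82.5, 266.7]
orientation: [0.15, -0.15, 0.691, -0.691]
force: [0.5, 1.1, 0.4]
opening: 79.9
clock: 21.3
position: [485.4, -80.4, 266.5]
orientation: [0.149, -0.15, 0.691, -0.691]
force: [-0.1, 0.6, 0.0]
opening: 79.9
T (array([170.2, 190.4]), array([ 16,  14, 175], dtype=int32))
T (array([195.7, 222.4]), array([ 16,  16, 194], dtype=int32))
T (array([220.3, 257.5]), array([ 16,  16, 204], dtype=int32))
S (array([358.5, 181.3]), array([14,  4, 48], dtype=int32))
S (array([368.7, 201.4]), array([ 15,  10, 114], dtype=int32))
S (array([383., 226.]), array([ 17,  11, 144], dtype=int32))
```

View pics/top8.png

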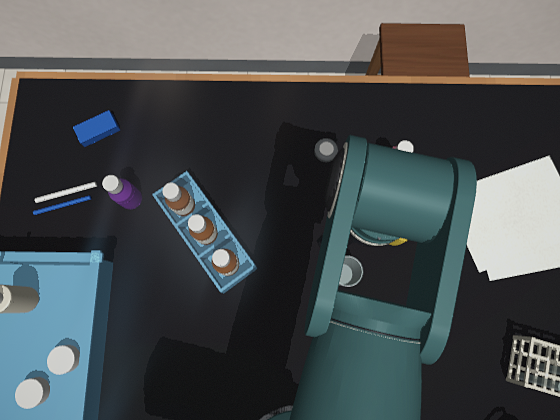

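View pics/scene8.png

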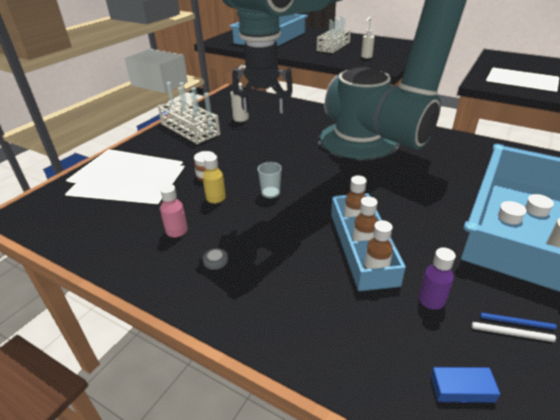

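All three bottles stand upright, one per cell, with caps in the top view at (170,190), (196,222) and (220,258). The stored one hasn't moved, and the look-alikes are still standing. I'm doing a last height check and then handing in.

Run:
```python
from workcell import arm
from h import *
T=arm.read_camera("top");S=arm.read_camera("scene")
for a,b in [((170.2,190.4),(383,226)),((195.7,222.4),(368.7,201.4)),((220.3,257.5),(358.3,182))]: print(tri([ray(T,a),ray(S,b)]))
print(arm.sense()["clock"],arm.finish_job())
```

```text
(array([602.66793862, 286.77220689, 139.11949352]), [0.2, 0.2])
(array([532.68805623, 227.93697064, 138.87845076]), [0.3, 0.3])
(array([459.16006933, 173.34145758, 132.78656097]), [0.4, 0.4])
the job is handed in; nothing more can be done
21.5 None
```

Both amber bottles now stand upright in the crate, one in the middle cell and one in the −x end cell. I carried each by its cap and lowered it until the wrist force showed contact with the cell floor (13.5 N for A, 5.3 N for B) before opening the fingers. I handed the job in at about 21.5 s, with the gripper clear of everything.

**Last checks:**
- **Stored bottle:** it stayed within about 0.5 mm of its first measured position.
- **Bottle positions:** seen from two cameras, the caps lie within about 3 mm of the cell centres.
- **Heights:** the stored and middle caps measured about 139 mm, close to the expected 141 mm. The end bottle's cap came out at 133 mm, which disagrees. I put that down to its cap being only partly visible in the scene view, because its floor contact came at the same gripper height as for the middle bottle (107.9 mm against 107.4 mm).
- **Other objects:** the pink, yellow and purple look-alikes are still standing and nothing looked disturbed in the last pictures. The arm partly hid the yellow and pink bottles in the final top view.

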